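# Roll a water-filter cartridge into its V-cradle

### The arm

A 7-joint arm with a two-finger parallel gripper is mounted at the origin on the work surface. World frame = base frame: x ahead of the robot, y to its left, z up, the work surface at z = 0. Lengths are in m, angles in rad, forces in N, time in s.
With the tool pointing down it reaches from about 0.4 to 0.85 m from the base axis. Payload 4.5 kg.
Tool frame: the origin (TCP) lies at the very end of the fingers, on their centre line; the grasp point (between the pads) lies 19 mm behind it; y points along the fingers, x is the direction in which the jaws open and shut, and the axes are right-handed (so a half turn about y gives the same grasp; the last joint's range is limited). The gripper opens to 85 mm and grips with 20 to 120 N. Pads are 22 mm wide; open, the fingers measure 114 mm over their backs; the gripper's body (76 mm by 85 mm) begins 54 mm behind the grasp point. The pads swing forward as they close: fully open they stand 13 mm farther back than shut.
Start: joints at [1.357, 0.689, -0.195, 1.565, 0.157, 0.902, -0.215], TCP at [0.153, -0.606, 0.231] pointing down, gripper open.
Joint ranges: [-3.01, 3.01], [-0.46, 2.08], [-1.47, 1.51], [0.13, 2.56], [-1, 4.14], [0.04, 2.09], [-2.66, 2.66]. Speed limits (rad/s): [2.57, 2.57, 3.14, 3.14, 3.14, 3.14, 3.14].

### API

Orientations are given as a unit quaternion [x, y, z, w].
In Python, from bench import env, get_image, calibration, ticket, find_in, outline_of gives the robot as it stands.
- The arm moves only by the tool servo_tool, never from a script. Its argument "series" is a list that holds one entry, the list of rows, each a list of 4 numbers: the shift along the world's x, y, z in m, then the turn about the world's z in degrees. In form: [[[x, y, z, yaw], ...]]. A call has 1 to 10 rows; each row is the pose to reach, as a shift and turn from the pose commanded when the call began; what a row does not reach only later rows make up. A row lasts 1/10 s, in which the tool goes at most 50 mm and 8.59 degrees, less where a joint would pass 70% of its speed; a pose out of reach is approached as far as the arm can. A call with a gripper value outside its range is refused whole. "claw" is the finger opening in m, from 0 to 0.0854, set as the call begins (left out, the last holds). The fingers move at their own pace and stop on an object; "force" is the grip in N (left out, the last holds). Time passes only in rows, so rows that repeat a pose let the fingers close. It gives the time, the measured TCP pose, the force and the opening at its end, in the units of the state.
- env.read_state(): the state, without advancing time (a new reading comes with each control period).
- get_image(name): name is "scene" or "top"; returns the picture (384x512x3 uint8, red, green, blue); there is no depth.
- calibration(name): a dict with "intrinsics" (3x3 intrinsics, pixels), "rvec" (rotation vector, rad) and "tvec" (3), from world to camera coordinates, as OpenCV has them. Camera axes: x right, y down, z forward; pixel columns grow to the right and rows downward; lengths in m; the calibration is good to about 2 mm. A picture is of the moment at which its call begins. calibration takes no time and is no camera call.
- ticket.finish_job(): hands the job in, once; it reports no verdict.
Trained networks look in the newest picture that a camera, given by its name, has taken for a name from the list of things; names that differ only in an ending like _2 or _b are one class to them, and where a whole thing is asked for, a point or a joint stands for the part that bears it (a point fixed in the world has none). Each returns a list of dicts, best first, with "score" (0 to 1); they miss things now and then, are a little off and sometimes report something else, mostly with a low value. They report only what shows in the picture. A call takes as long as a camera call. They do not tell look-alikes from the thing itself.
- find_in(camera, name): "box" ([centre column, centre row, width, height] in pixels, round what is visible of it).
- outline_of(camera, name): "region" (384x512 bool, what is visible of it) and "box" ([centre column, centre row, width, height] in pixels, round what is visible of it).
The state is a dict: "time_s": time; "qpos": joint angles; "joint_vel": joint speeds; "effort": joint torques, N m; "eef_pos": TCP position; "tool_rot": TCP orientation; "force": force on the tool from outside, world axes, zero at the start; "torque": the same for the moment, N m; "opening": finger opening in m.
Only numpy, scipy, OpenCV 4.12 (cv2) and the standard library are available. Lean on these libraries where they do the work, as an engineer would, in place of code of your own. Each camera call takes 0.05 s, during which the arm holds its last target.

### The job

Load the loose water-filter cartridge that lies on the counter: with your fingertips, gently roll it along the counter by its side, up the orange ramp and into the groove of the V-cradle, then push it along the groove until its far end rests against the cradle's end stop. Do not pinch or lift the cartridge, and leave the glasses, bottles and everything else on the counter where they stand. Finish with the cartridge lying still in the groove against the stop and your hand clear of it.

Things in the scene. Friction and masses are not known exactly. Their poses are not given: they have to be found in the camera images.
- cartridge: the loose filter cartridge: smooth, slippery blue cylinder, white end bands, thin white stripes along it; 60 mm diameter, 140 mm long, about 0.35 kg, lying on its side, rolls easily. Origin at its centre (30 mm up at the start); x is its axis (ends at x = -70, +70 mm; starts within 0.4 rad of world x); y and z turn as it rolls. Starts on the ramp's side, 0.18 to 0.27 m from the groove, within 0.1 rad of parallel to it.
- cradle: fixed V-cradle, dark steel with an orange entry ramp on its -y side. Origin on the counter below the middle of the groove; x runs along the groove to the end stop (roughly away from the robot), y from the ramp across to the fence, z up. Groove from x = -70 to +70 mm, open at -x. Each V face is 30 degrees from level: 2 mm high at y = 0, 17 mm at y = +26. Fence 45 mm high, 10 thick, from y = +33 mm.
- seat (a point): where the cartridge's centre must end: in the cradle's frame x = 0, y = 0, z = 37 mm (seated in the V, against the stop). Its axes are the cradle's; the cartridge must lie along x. The cartridge starts 25 to 45 mm to the -x side of this point.
- lip (a point): middle of the lip between the orange ramp and the groove: in the cradle's frame x = 0, y = -21, z = 14 mm. The ramp rises from the counter at y = -75 mm to this lip and is as long as the groove (140 mm).
- stop (a point): point on the inner face of the end stop, an upright steel plate 8 mm thick and 56 mm high across the +x end of the groove: in the cradle's frame x = +70, y = 0, z = 37 mm. The plate spans y = -33 to +43 mm; the cartridge's +x end must rest against it.
- bottle_a: a full blue glass bottle with a paper band, standing, 60 mm in diameter, 198 mm tall, origin under its foot. It may be grasped but plays no part: leave it alone.
- bottle_b: another full blue glass bottle, the same as the first. It may be grasped but plays no part: leave it alone.
- tumbler: a clear drinking glass, 70 mm across, 100 mm tall, origin under its foot. It may be grasped but plays no part: leave it alone.
- mug: a greenish glass mug, 80 mm across, 95 mm tall, origin under its foot, handle to its +y. It may be grasped but plays no part: leave it alone.
- bowl: a white china bowl, 130 mm across, 60 mm tall, origin under its foot. It may be grasped but plays no part: leave it alone.
- spare: a spare white filter cartridge standing upright, 60 mm in diameter, 140 mm tall, origin under its foot. It is not the one to load. It may be grasped but plays no part: leave it alone.
- spoon: a spoon lying on the counter, about 200 mm long, origin at its underside. It may be grasped but plays no part: leave it alone.
Not all that is in view belongs to the job. What is shaped like the cartridge but yellow is not meant.

How it is judged:
By the outcome, as a careful person would: the job done as asked, in the order asked, and still so for the second after the job is handed in, with the robot touching nothing.
It also fails if it takes over 48 s, if anything falls off the work surface, if the arm or the gripper's body presses on something with over 40 N, if the wrist force passes 120 N, or if a joint passes its speed limit or range.

## Working session

There is one attempt and no reset: what is moved stays moved. The work goes in short steps, Python scripts to look and compute and a tool call to move; the robot and the scene stay as the last step left them, time stands still between calls to the robot, and variables do not carry over. Pictures are saved under pics/ and viewed, and the job is handed in when it is done.

Besides the shell and the picture viewer there is one more tool, called after ">>>" by a JSON object that holds its "op" and its "data". servo_tool: Moves the arm, as the interface text tells. Its arguments: {"type":"object","properties":{"series":{"type":"array"},"claw":{"type":"number"},"force":{"type":"number"}},"required":["series"]}

```bash
mkdir -p pics; ls
python3 - <<'E'
from bench import env,get_image,calibration
import cv2
s=env.read_state();print({k:(v if not hasattr(v,'round') else v) for k,v in s.items()})
for n in("scene","top"):
    im=get_image(n);cv2.imwrite(f"pics/{n}0.png",im[:,:,::-1]);print(n,calibration(n))
E
```

```text
pics
{'time_s': 0.0, 'qpos': array([ 1.35680091,  0.69001349, -0.19450403,  1.56638478,  0.15729094,
        0.90249527, -0.21509655]), 'joint_vel': array([ 0.00023486,  0.00060572,  0.00041981, -0.00064957,  0.00100246,
       -0.0001821 ,  0.00068086]), 'effort': array([-1.01105790e-03, -5.39611602e+01, -1.26691986e+00, -1.58539563e+01,
        8.98256520e-03,  9.56720643e-03, -1.53233611e-05]), 'eef_pos': array([ 0.15307349, -0.60527048,  0.23045453]), 'tool_rot': array([-0.55759894,  0.43491556, -0.43379318,  0.55835057]), 'force': array([-0.27464024,  0.94280175, -0.58460681]), 'torque': array([ 0.04296302, -0.02654692, -0.00668487]), 'opening': 0.08512419706693113}
scene {'intrinsics': array([[468.33634855,   0.        , 251.83737836],
       [  0.        , 468.33634855, 192.87153751],
       [  0.        ,   0.        ,   1.        ]]), 'rvec': array([ 1.82467827,  1.27247388, -0.72008312]), 'tvec': array([-0.15908195, -0.22456477,  1.92479887])}
top {'intrinsics': array([[356.43226075,   0.        , 255.39593526],
       [  0.        , 356.43226075, 192.06106148],
       [  0.        ,   0.        ,   1.        ]]), 'rvec': array([ 2.20256212, -2.14924491,  0.1200622 ]), 'tvec': array([-0.01646978,  0.54249824,  1.02137837])}
```

View pics/scene0.png

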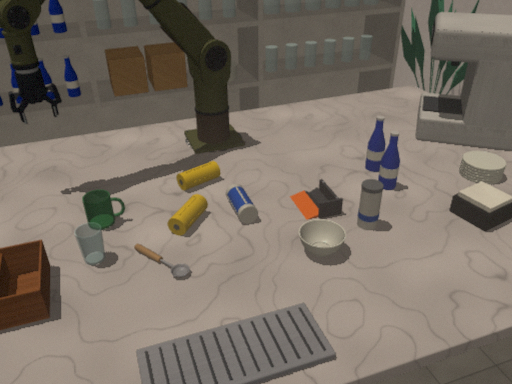

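View pics/top0.png

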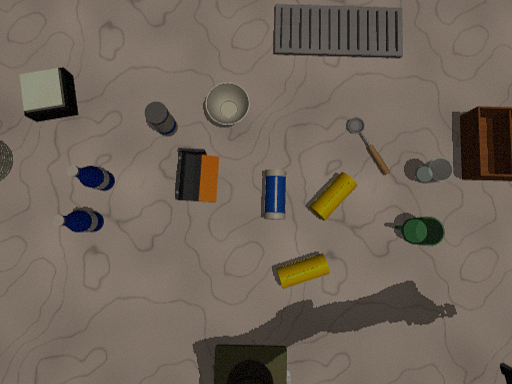

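The top view shows the blue cartridge with white bands at about (275,194). The cradle is at (190,175), with its orange ramp at (208,178) facing the cartridge. The yellow look-alikes at (333,196) and (303,271) are not meant. I'll confirm with an enlarged crop.

```bash
cat > h.py <<'E'
import numpy as np,cv2
from bench import env,get_image,calibration,find_in,outline_of
def cam(n):
    c=calibration(n);R=cv2.Rodrigues(np.array(c['rvec']))[0];return np.array(c['intrinsics']),R,np.array(c['tvec']).ravel()
def proj(n,P):
    K,R,t=cam(n);c=calibration(n);return cv2.projectPoints(np.array(P,float).reshape(-1,3),np.array(c['rvec']),t,K,None)[0].reshape(-1,2)
def back(n,uv,z):
    K,R,t=cam(n);uv=np.array(uv,float).reshape(-1,2)
    d=(np.linalg.inv(K)@np.c_[uv,np.ones(len(uv))].T).T@R
    o=-R.T@t
    return o+d*((z-o[2])/d[:,2])[:,None]
E
python3 - <<'E'
from h import *
im=cv2.imread('pics/top0.png')
c=im[135:235,160:310];cv2.imwrite('pics/crop0.png',cv2.resize(c,None,fx=5.3,fy=5.3,interpolation=cv2.INTER_CUBIC))
im=cv2.imread('pics/scene0.png')
c=im[150:250,210:360];cv2.imwrite('pics/crop0s.png',cv2.resize(c,None,fx=5.3,fy=5.3,interpolation=cv2.INTER_CUBIC))
K,R,t=cam('top');print('campos',-R.T@t); K,R,t=cam('scene');print('campos',-R.T@t)
hsv=cv2.cvtColor(cv2.imread('pics/top0.png'),cv2.COLOR_BGR2HSV)
m=cv2.inRange(hsv,(3,150,120),(18,255,255));m[:, :180]=0;m[:,235:]=0
cn=max(cv2.findContours(m,0,2)[0],key=cv2.contourArea);print('ramp',cv2.minAreaRect(cn),cv2.boxPoints(cv2.minAreaRect(cn)))
for n in('cradle','cartridge'):
  for d in outline_of('top',n)[:4]:
    r=d['region'].astype(np.uint8);cn=max(cv2.findContours(r,0,2)[0],key=cv2.contourArea);print(n,d['score'],d['box'],cv2.minAreaRect(cn))
E
```

```text
campos [0.43913992 0.0074866  1.06999507]
campos [ 1.70315094 -0.42800886  0.83466902]
ramp ((208.6167449951172, 178.36546325683594), (17.241785049438477, 45.954345703125), 4.085616588592529) [[198.3807  200.67003]
 [201.65482 154.83247]
 [218.85278 156.0609 ]
 [215.57867 201.89845]]
cradle 0.7 [195.4, 176.6, 40.6, 51.4] ((197.13233947753906, 174.27940368652344), (41.10932540893555, 54.22442626953125), 4.398705005645752)
cartridge 0.96 [301.4, 271.1, 51.8, 32.1] ((302.34619140625, 271.26922607421875), (24.418020248413086, 51.4594612121582), 70.34617614746094)
cartridge 0.61 [277.8, 195.7, 21.6, 46.2] ((275.0, 194.5), (49.0, 20.0), 90.0)
cartridge 0.6 [333.4, 198.2, 42.9, 50.7] ((333.0078125, 195.62452697753906), (22.362812042236328, 51.73881149291992), 41.423667907714844)
```

View pics/crop0.png

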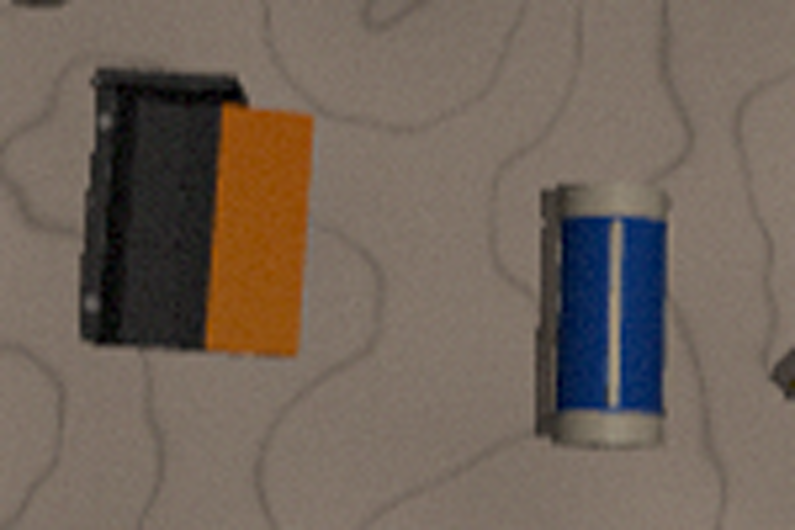

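View pics/crop0s.png

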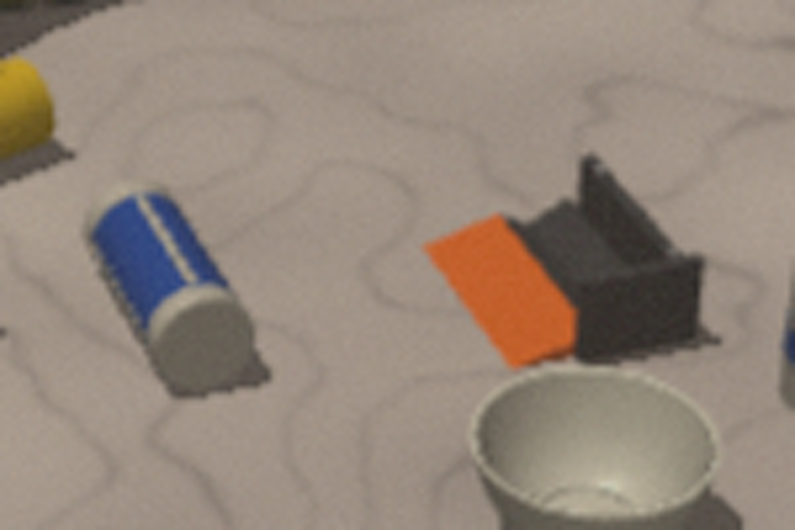

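```bash
cat >> h.py <<'E'
from scipy.optimize import least_squares
def T(p,L):
    L=np.array(L,float);c,s=np.cos(p[2]),np.sin(p[2]);return np.c_[p[0]+c*L[:,0]-s*L[:,1],p[1]+s*L[:,0]+c*L[:,1],L[:,2]]
def cylpts(p,z=.03):
    a=np.linspace(0,2*np.pi,60);L=[[x,.03*np.cos(b),z+.03*np.sin(b)] for x in(-.07,.07) for b in a];return T(p,L)
def hullpoly(n,p,z=.03): return cv2.convexHull(proj(n,cylpts(p,z)).astype(np.float32))
def cylfit(pts,p0,z=.03):
    def f(p):
        r=[]
        for n,uv in pts.items():
            h=hullpoly(n,p,z)
            r+=[cv2.pointPolygonTest(h,(float(u),float(v)),True) for u,v in uv]
        return r
    return least_squares(f,p0,diff_step=1e-3,x_scale=[.01,.01,.05])
E
python3 - <<'E'
from h import *
def tp(a):return (np.array(a,float)+.5)/5.3-.5+[160,135]
def sp(a):return (np.array(a,float)+.5)/5.3-.5+[210,150]
L=[[.07,-.075,0],[-.07,-.075,0],[.07,-.021,.014],[-.07,-.021,.014],[.078,.043,.056],[.078,-.033,.056]]
ut=tp([[313,115],[298,357],[221,103],[206,350],[97,70],[238,75]])
L2=[[-.07,-.075,0],[-.07,-.021,.014],[.07,-.075,0],[.078,-.033,.056],[.078,.043,.056]]
us=sp([[427,245],[498,215],[515,365],[578,285],[700,258]])
def f(p):return np.r_[(proj('top',T(p,L))-ut).ravel(),(proj('scene',T(p,L2))-us).ravel()]
r=least_squares(f,[.45,.18,0]);print('cradle',r.x,r.fun.reshape(-1,2).round(1).tolist())
t=tp([[562,186],[612,182],[667,188],[667,300],[664,440],[610,446],[556,440],[557,300]])
s=sp([[92,232],[110,197],[140,187],[172,195],[205,240],[252,318],[253,345],[240,375],[200,390],[170,385],[148,330]])
for d in({'top':t},{'scene':s},{'top':t,'scene':s}):
    q=cylfit(d,[.43,-.05,0]);print('cyl',q.x,q.fun.round(1))
c=r.x;print('rel',np.array([[np.cos(c[2]),np.sin(c[2])],[-np.sin(c[2]),np.cos(c[2])]])@(q.x[:2]-c[:2]),q.x[2]-c[2])
st=env.read_state();print(st['qpos'])
# tool axes
from scipy.spatial.transform import Rotation as Ro
print(Ro.from_quat(st['tool_rot']).as_matrix())
for n,z in(('bowl',0),('spare',0)):
  for d in find_in('top',n)[:2]:print(n,d['score'],d['box'],back('top',d['box'][:2],z+.05))
E
```

```text
cradle [ 0.58550657  0.18553977 -0.0402716 ] [[1.0, -0.1], [0.4, 0.0], [0.0, 0.0], [-0.9, -0.2], [-0.5, -0.9], [-0.8, -0.1], [-1.8, -0.3], [0.2, -1.0], [-1.8, 0.4], [1.1, -0.9], [1.0, -0.2]]
cyl [ 0.53765933 -0.0609066   0.        ] [-0.3  0.  -0.2 -0.1  0.1 -0.4  0.2 -0.2]
cyl [ 0.54418554 -0.05786644 -0.02855855] [ 0.2  0.3  1.   0.8  0.1  0.   1.   0.2  0.5 -0.2  1.6]
cyl [ 0.53944079 -0.05888089 -0.01112563] [ 0.6  0.7 -0.2 -0.8 -0.9 -1.  -0.3  0.5  1.2  1.4  1.7  0.3 -0.4  0.
  0.3 -0.8 -0.3 -0.6  1.7]
rel [-0.03618787 -0.24607712] 0.029145975018532392
[ 1.35678841  0.68968224 -0.19452711  1.56591362  0.1573118   0.90251148
 -0.21511593]
[[ 2.45311184e-01 -3.69906846e-04  9.69444318e-01]
 [-9.69443740e-01  1.06362006e-03  2.45311443e-01]
 [-1.12186281e-03 -9.99999366e-01 -9.76859804e-05]]
bowl 0.7 [225.0, 104.2, 47.4, 41.2] [[0.79810484 0.0927536  0.05      ]]
spare 0.77 [161.3, 121.2, 36.2, 34.6] [[0.74166375 0.27707801 0.05      ]]
spare 0.22 [194.3, 178.0, 45.7, 50.8] [[0.57671755 0.17400518 0.05      ]]
```

Confirmed: the blue one at (275,194) fits the colour, bands, stripe and stated distances (246 mm from the groove, 36 mm to the -x side). I'll fly over to its -y side with the jaws lined up along the groove axis.

>>> {"op": "servo_tool", "data": {"series": [[[0.03,0.03,0,7],[0.07,0.07,0,15],[0.11,0.115,0,23],[0.15,0.165,0,31],[0.19,0.215,0,39],[0.23,0.265,0,47],[0.27,0.315,0,55],[0.31,0.365,0,62],[0.35,0.41,0,69],[0.385,0.45,0,73.5]]]}}

```text
time_s: 1.3
eef_pos: [0.4744, -0.2308, 0.2315]
tool_rot: [0.707, -0.013, 0.013, -0.707]
force: [0.5, -1.1, -1.3]
opening: 0.0854
```

>>> {"op": "servo_tool", "data": {"series": [[[0,0,0,0],[0,0.005,-0.03,0],[0.003,0.015,-0.06,0],[0.003,0.015,-0.08,0],[0.003,0.015,-0.08,0]]]}}

```text
time_s: 1.8
eef_pos: [0.4746, -0.2167, 0.1492]
tool_rot: [-0.706, 0.016, -0.012, 0.707]
force: [-0.8, 0.3, 0.3]
opening: 0.0859
```

Run:
```python
from h import *
from scipy.spatial.transform import Rotation as Ro
s=env.read_state();R=Ro.from_quat(s['tool_rot']).as_matrix();print(s['eef_pos'],np.degrees(np.arctan2(R[1,0],R[0,0])),R.round(3))
im=get_image('top');cv2.imwrite('pics/top1.png',im[:,:,::-1])
```

```text
[ 0.47459239 -0.21673177  0.14915416] -2.2632715396266945 [[ 0.999 -0.005  0.039]
 [-0.039  0.002  0.999]
 [-0.005 -1.     0.001]]
```

View pics/top1.png

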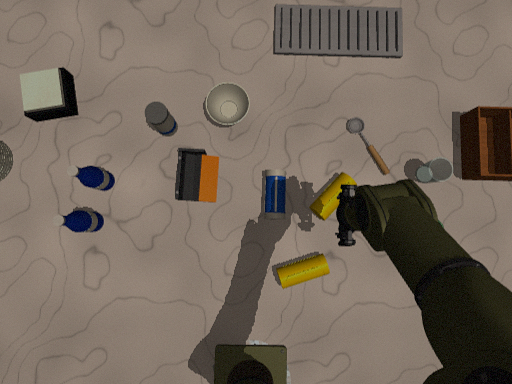

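The yaw is -2.26°, aligned with the groove, and the hand at (347,215) is clear of everything. Next I'll move over the gap between the yellow one and the cartridge, then go down.

>>> {"op": "servo_tool", "data": {"series": [[[0.02,0.03,0,0],[0.045,0.065,0,0],[0.066,0.1,0,0],[0.066,0.1,0,0],[0.066,0.1,0,0],[0.066,0.1,-0.03,0],[0.066,0.1,-0.06,0],[0.066,0.1,-0.085,0],[0.066,0.1,-0.085,0]]]}}

```text
time_s: 2.75
eef_pos: [0.5397, -0.1195, 0.0644]
tool_rot: [0.707, -0.017, 0.013, -0.706]
force: [0.0, -0.6, -0.2]
opening: 0.0855
```

Run:
```python
from h import *
s=env.read_state();print(s['eef_pos'],s['force'])
for n,(x0,y0) in(('top',(230,140)),('scene',(150,120))):
    im=get_image(n)[:,:,::-1];c=im[y0:y0+110,x0:x0+150];cv2.imwrite(f'pics/{n}2.png',cv2.resize(c,None,fx=4,fy=4,interpolation=cv2.INTER_CUBIC))
```

```text
[ 0.53968505 -0.11952583  0.06436188] [ 0.03978096 -0.6473373  -0.15523907]
```

View pics/top2.png

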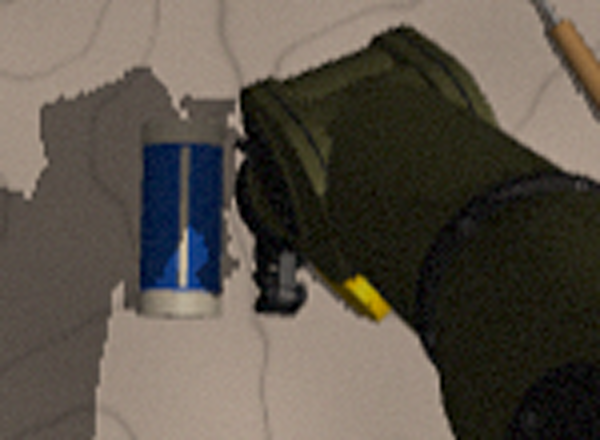

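View pics/scene2.png

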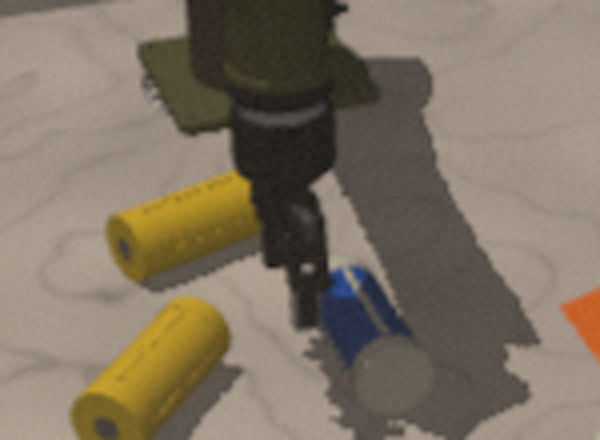

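>>> {"op": "servo_tool", "data": {"series": [[[0,0,-0.02,0],[0,0,-0.04,0],[0,0,-0.05,0],[0,0,-0.05,0],[0,0.004,-0.05,0],[0,0.008,-0.05,0],[0,0.012,-0.05,0],[0,0.015,-0.05,0],[0,0.018,-0.05,0],[0,0.021,-0.05,0]]], "claw": 0.07}}

```text
time_s: 3.85
eef_pos: [0.5425, -0.096, 0.0164]
tool_rot: [0.707, -0.014, 0.014, -0.707]
force: [-0.2, 1.0, 0.1]
opening: 0.0701
```

Run:
```python
from h import *
s=env.read_state();print(s['eef_pos'],s['force'])
for n,(x0,y0) in(('top',(230,140)),('scene',(150,120))):
    im=get_image(n)[:,:,::-1];c=im[y0:y0+110,x0:x0+150];cv2.imwrite(f'pics/{n}3.png',cv2.resize(c,None,fx=4,fy=4,interpolation=cv2.INTER_CUBIC))
```

```text
[ 0.54249926 -0.09600094  0.01643121] [-0.15580544  1.01777557  0.11435783]
```

View pics/top3.png

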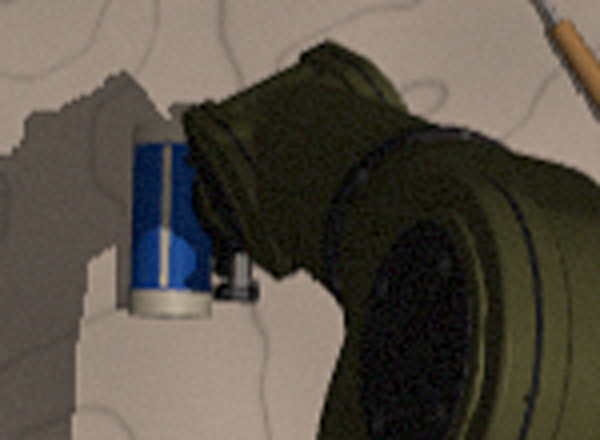

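View pics/scene3.png

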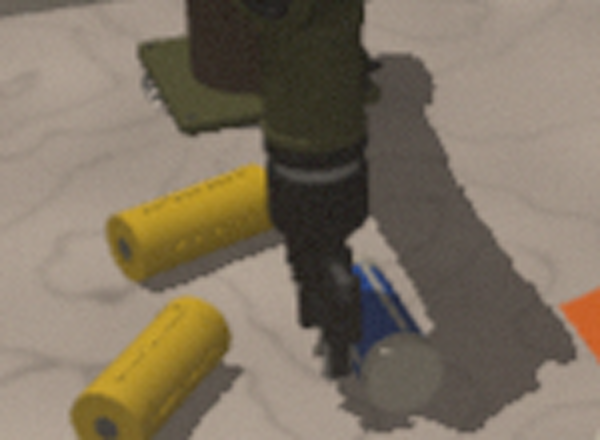

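>>> {"op": "servo_tool", "data": {"series": [[[0,0.004,0,0],[0,0.009,0,0],[0.001,0.014,0,0],[0.001,0.019,0,0],[0.001,0.024,0,0],[0.001,0.029,0,0],[0.001,0.034,0,0],[0.002,0.039,0,0],[0.002,0.044,0,0],[0.002,0.049,0,0]]]}}

```text
time_s: 4.95
eef_pos: [0.5445, -0.0469, 0.0163]
tool_rot: [-0.707, 0.014, -0.014, 0.707]
force: [-0.4, 0.2, -0.8]
opening: 0.0702
```

>>> {"op": "servo_tool", "data": {"series": [[[0,0.005,0,0],[0,0.01,0,0],[0.001,0.015,0,0],[0.001,0.02,0,0],[0.001,0.025,0,0],[0.001,0.03,0,0],[0.001,0.034,0,0],[0.002,0.038,0,0],[0.002,0.042,0,0],[0.002,0.045,0,0]]]}}

```text
time_s: 5.95
eef_pos: [0.5465, -0.0019, 0.0163]
tool_rot: [-0.707, 0.014, -0.014, 0.707]
force: [1.4, 0.5, 0.3]
opening: 0.0699
```

Run:
```python
from h import *
s=env.read_state();print(s['eef_pos'],s['force'])
for n,(x0,y0) in(('top',(170,130)),('scene',(210,120))):
    im=get_image(n)[:,:,::-1];c=im[y0:y0+110,x0:x0+150];cv2.imwrite(f'pics/{n}4.png',cv2.resize(c,None,fx=4,fy=4,interpolation=cv2.INTER_CUBIC))
```

```text
[ 0.54651972 -0.00187861  0.01631272] [1.37936893 0.48537316 0.33966242]
```

View pics/top4.png

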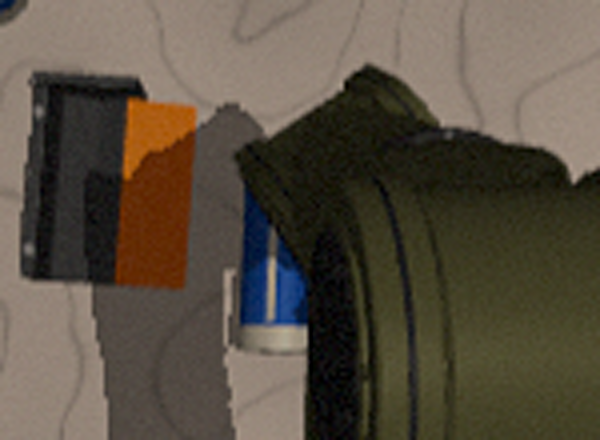

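View pics/scene4.png

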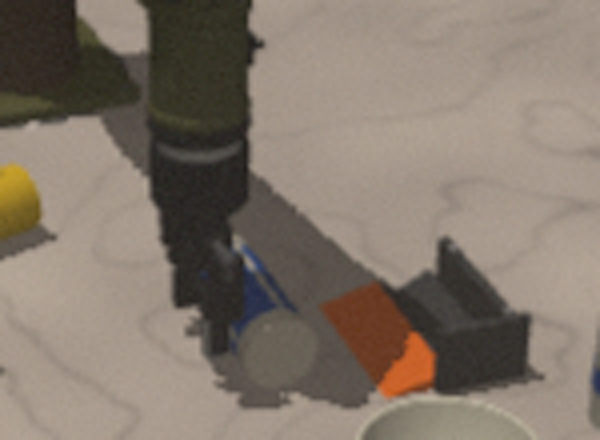

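>>> {"op": "servo_tool", "data": {"series": [[[0,0.004,0,0],[0,0.009,0,0],[0.001,0.014,0,0],[0.001,0.019,0,0],[0.001,0.024,0,0],[0.001,0.029,0,0],[0.001,0.034,0,0],[0.002,0.038,0,0],[0.002,0.042,0,0],[0.002,0.046,0,0]]]}}

```text
time_s: 7.05
eef_pos: [0.5485, 0.0439, 0.0163]
tool_rot: [0.707, -0.014, 0.014, -0.707]
force: [-0.9, 0.3, 0.1]
opening: 0.0698
```

>>> {"op": "servo_tool", "data": {"series": [[[0,0.004,0,0],[0,0.008,0.001,0],[0.001,0.012,0.002,0],[0.001,0.016,0.003,0],[0.001,0.02,0.004,0],[0.001,0.024,0.005,0],[0.001,0.028,0.006,0],[0.002,0.032,0.007,0],[0.002,0.036,0.008,0],[0.002,0.04,0.008,0]]]}}

```text
time_s: 8.05
eef_pos: [0.5497, 0.0775, 0.0249]
tool_rot: [0.71, -0.017, 0.015, -0.704]
force: [-1.6, -8.6, 7.4]
opening: 0.0699
```

Run:
```python
from h import *
s=env.read_state();print(s['eef_pos'],s['force'])
for n,(x0,y0) in(('top',(150,130)),('scene',(240,120))):
    im=get_image(n)[:,:,::-1];c=im[y0:y0+110,x0:x0+150];cv2.imwrite(f'pics/{n}5.png',cv2.resize(c,None,fx=4,fy=4,interpolation=cv2.INTER_CUBIC))
```

```text
[0.54967217 0.07747358 0.02485404] [-1.57923299 -8.58193421  7.38083599]
```

View pics/top5.png

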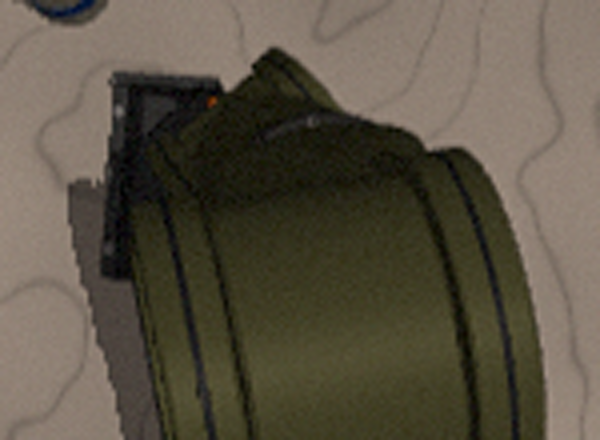

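View pics/scene5.png

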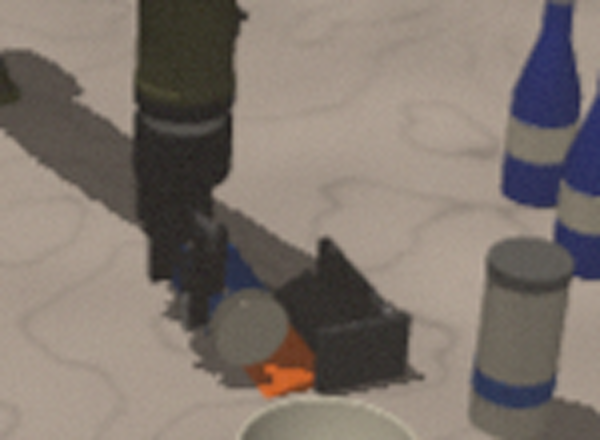

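The cartridge is at the foot of the ramp, with its end face at about (250,325) in the scene crop. The force of -8.6 N in y and +7.4 N in z suggests friction or a high contact point. I'll check the fingertip height.

Run:
```python
from h import *
s=env.read_state();e=s['eef_pos'];print(e,s['force'])
for z in(.01,.02,.03,.04):
  print(z,[((proj('scene',[[e[0]+dx,e[1]+dy,z]])[0]-[240,120])*4).round().tolist() for dx,dy in((.035,0),(.05,-.011),(.05,.011))])
im=cv2.imread('pics/scene5.png');
c=im[200:400,100:400];cv2.imwrite('pics/z5.png',cv2.resize(c,None,fx=2.6,fy=2.6,interpolation=cv2.INTER_CUBIC))
sp=lambda a:(np.array(a,float)+.5)/4-.5+[240,120]
# end face: centre location for z guesses
for z in(.03,.033,.036,.04):
  for y in (.1,.11,.12,.13):
    p=proj('scene',[[.612,y,z]])[0];print(z,y,((p-[240,120])*4).round(),end=' ')
  print()
```

```text
[0.55026839 0.0801644  0.02478196] [-0.65546467 -5.59208834  3.83170309]
0.01 [[192.0, 346.0], [187.0, 359.0], [212.0, 353.0]]
0.02 [[192.0, 335.0], [187.0, 348.0], [213.0, 343.0]]
0.03 [[193.0, 325.0], [187.0, 338.0], [213.0, 332.0]]
0.04 [[193.0, 314.0], [188.0, 327.0], [214.0, 321.0]]
0.03 0.1 [230. 337.] 0.03 0.11 [242. 335.] 0.03 0.12 [254. 332.] 0.03 0.13 [265. 330.] 
0.033 0.1 [230. 334.] 0.033 0.11 [242. 332.] 0.033 0.12 [254. 329.] 0.033 0.13 [265. 327.] 
0.036 0.1 [230. 331.] 0.036 0.11 [242. 328.] 0.036 0.12 [254. 326.] 0.036 0.13 [266. 323.] 
0.04 0.1 [230. 327.] 0.04 0.11 [242. 324.] 0.04 0.12 [254. 322.] 0.04 0.13 [266. 319.]
```

View pics/z5.png

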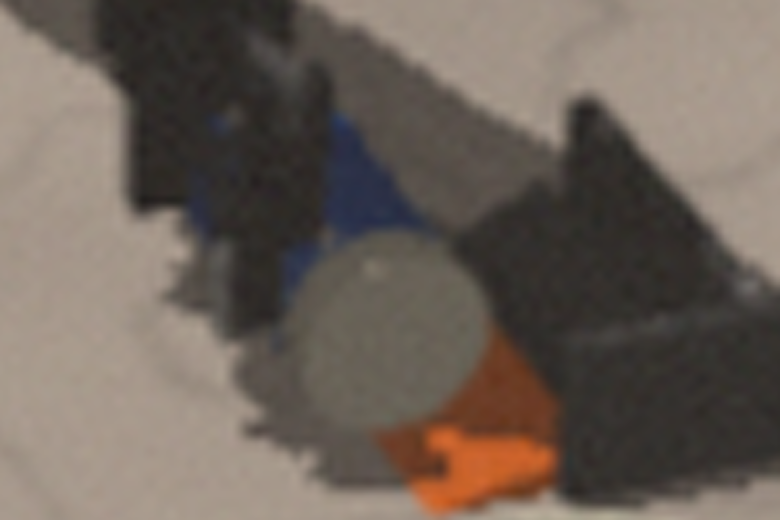

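>>> {"op": "servo_tool", "data": {"series": [[[0,-0.003,-0.004,0],[0,-0.006,-0.009,0],[0,-0.008,-0.014,0],[0,-0.008,-0.018,0],[0,-0.008,-0.018,0]]]}}

```text
time_s: 8.65
eef_pos: [0.55, 0.0751, 0.0055]
tool_rot: [0.707, -0.015, 0.014, -0.707]
force: [0.2, -4.4, 2.6]
opening: 0.07
```

Run:
```python
from h import *
s=env.read_state();print(s['eef_pos'],s['force'])
im=get_image('scene')[:,:,::-1];c=im[160:230,260:360];cv2.imwrite('pics/s6.png',cv2.resize(c,None,fx=7,fy=7,interpolation=cv2.INTER_CUBIC))
```

```text
[0.54996718 0.07508507 0.00554926] [ 0.23096826 -4.3726984   2.64630778]
```

View pics/s6.png

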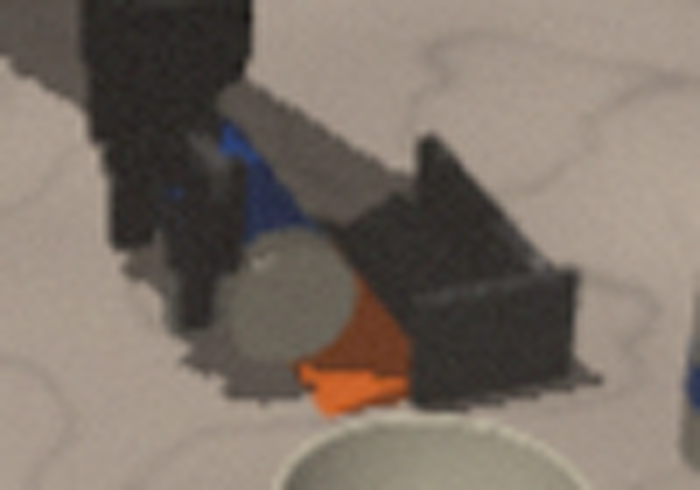

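>>> {"op": "servo_tool", "data": {"series": [[[0,0.003,0.003,0],[0,0.007,0.006,0],[0,0.011,0.009,0],[0.001,0.015,0.012,0],[0.001,0.019,0.015,0],[0.001,0.023,0.018,0],[0.001,0.026,0.021,0],[0.001,0.029,0.023,0]]]}}

```text
time_s: 9.5
eef_pos: [0.5515, 0.1044, 0.0298]
tool_rot: [0.707, -0.014, 0.014, -0.707]
force: [-0.6, -7.1, 5.0]
opening: 0.0699
```

Run:
```python
from h import *
s=env.read_state();print(s['eef_pos'],s['force'])
im=get_image('scene')[:,:,::-1];c=im[160:230,260:360];cv2.imwrite('pics/s7.png',cv2.resize(c,None,fx=7,fy=7,interpolation=cv2.INTER_CUBIC))
im=get_image('top')[:,:,::-1];cv2.imwrite('pics/t7.png',im)
```

```text
[0.55149531 0.10441779 0.02978756] [-0.55702412 -7.12697909  5.04763477]
```

View pics/s7.png

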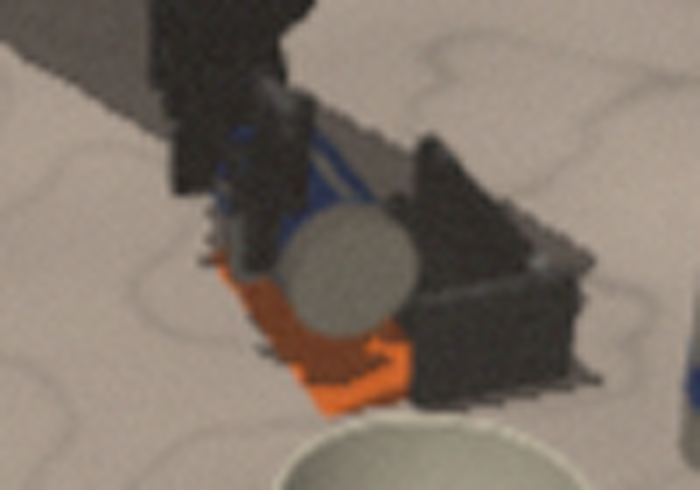

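View pics/t7.png

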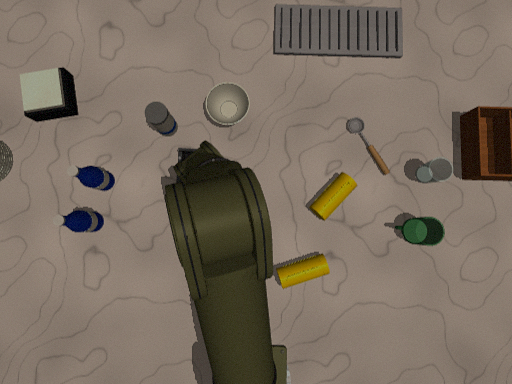

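>>> {"op": "servo_tool", "data": {"series": [[[0,0.003,0.002,0],[0,0.006,0.004,0],[0,0.009,0.006,0],[0,0.012,0.008,0],[0.001,0.015,0.009,0],[0.001,0.018,0.01,0],[0.001,0.02,0.011,0],[0.001,0.022,0.012,0]]]}}

```text
time_s: 10.4
eef_pos: [0.5521, 0.1184, 0.0426]
tool_rot: [0.711, -0.017, 0.015, -0.703]
force: [-1.7, -18.5, 20.2]
opening: 0.0695
```

Run:
```python
from h import *
s=env.read_state();print(s['eef_pos'],s['force'])
im=get_image('scene')[:,:,::-1];c=im[150:230,260:360];cv2.imwrite('pics/s8.png',cv2.resize(c,None,fx=7,fy=7,interpolation=cv2.INTER_CUBIC))
```

```text
[0.55208828 0.11842086 0.04255826] [ -1.68786476 -18.47609048  20.17973376]
```

View pics/s8.png

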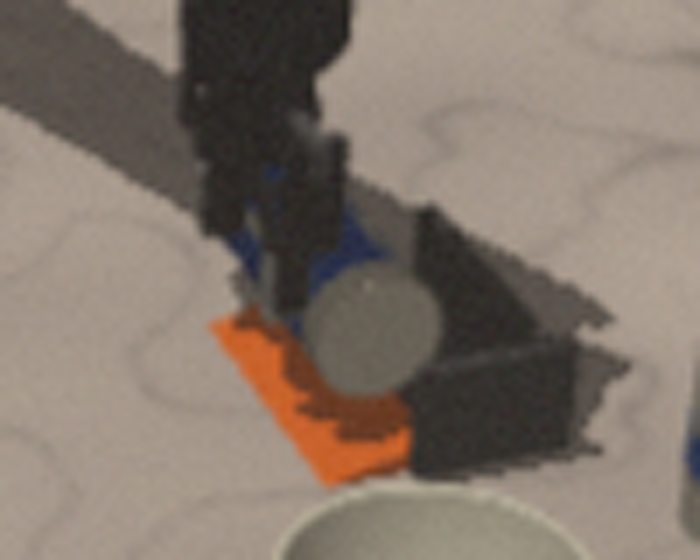

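The force jumped to 18–20 N because the fingertips now bear high on the cartridge. I'll ease back, lower the fingers and push again from lower down.

>>> {"op": "servo_tool", "data": {"series": [[[0,-0.006,0,0],[0,-0.01,-0.006,0],[0,-0.013,-0.012,0],[0,-0.015,-0.018,0],[0,-0.017,-0.024,0],[0,-0.017,-0.028,0],[0,-0.017,-0.028,0]]]}}

```text
time_s: 11.15
eef_pos: [0.5522, 0.1102, 0.0127]
tool_rot: [-0.707, 0.014, -0.014, 0.707]
force: [-0.5, -2.3, 1.8]
opening: 0.0695
```

Run:
```python
from h import *
s=env.read_state();print(s['eef_pos'],s['force'])
im=get_image('scene')[:,:,::-1];c=im[150:230,260:360];cv2.imwrite('pics/s9.png',cv2.resize(c,None,fx=7,fy=7,interpolation=cv2.INTER_CUBIC))
```

```text
[0.55224829 0.11021145 0.01269737] [-0.52722247 -2.29769494  1.82965403]
```

View pics/s9.png

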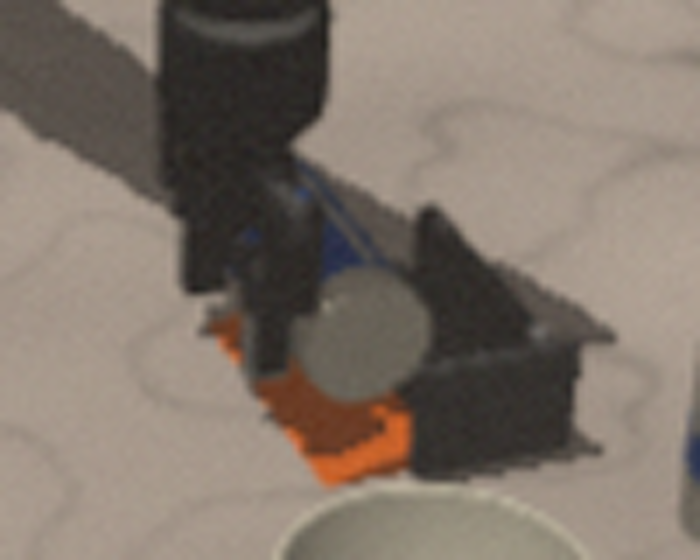

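>>> {"op": "servo_tool", "data": {"series": [[[0,0.003,0.003,0],[0,0.006,0.006,0],[0,0.009,0.009,0],[0,0.012,0.012,0],[0.001,0.015,0.015,0],[0.001,0.018,0.018,0],[0.001,0.02,0.02,0]]]}}

```text
time_s: 11.9
eef_pos: [0.5536, 0.1312, 0.0337]
tool_rot: [-0.706, 0.014, -0.014, 0.708]
force: [-0.3, 0.2, 0.6]
opening: 0.0701
```

Run:
```python
from h import *
s=env.read_state();print(s['eef_pos'],s['force'])
im=get_image('scene')[:,:,::-1];c=im[150:230,260:360];cv2.imwrite('pics/s10.png',cv2.resize(c,None,fx=7,fy=7,interpolation=cv2.INTER_CUBIC))
```

```text
[0.55360299 0.13116926 0.03368582] [-0.2613838   0.17973608  0.57927025]
```

View pics/s10.png

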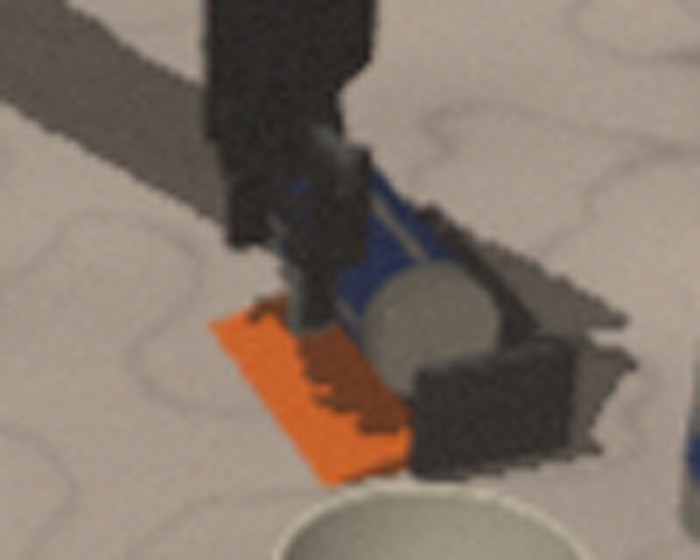

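It dropped into the groove, with the end face at (430,325) in the crop just short of the stop plate and no contact force. I'll back off, rise, close the fingers and go round to the -x end.

>>> {"op": "servo_tool", "data": {"series": [[[-0.001,-0.015,0,0],[-0.001,-0.035,0.01,0],[-0.001,-0.04,0.04,0],[-0.001,-0.04,0.08,0],[-0.01,-0.04,0.1,0],[-0.05,-0.02,0.1,0],[-0.09,0.01,0.1,0],[-0.12,0.04,0.1,0],[-0.13,0.06,0.1,0],[-0.13,0.06,0.1,0]]]}}

```text
time_s: 12.95
eef_pos: [0.4216, 0.192, 0.1335]
tool_rot: [-0.707, 0.012, -0.012, 0.708]
force: [-0.1, 0.1, 0.1]
opening: 0.0702
```

Run:
```python
from h import *
s=env.read_state();print(s['eef_pos'],s['qpos'],s['force'])
for n,(x0,y0) in(('top',(150,110)),('scene',(240,130))):
    im=get_image(n)[:,:,::-1];c=im[y0:y0+110,x0:x0+150];cv2.imwrite(f'pics/{n}11.png',cv2.resize(c,None,fx=5,fy=5,interpolation=cv2.INTER_CUBIC))
```

```text
[0.42158639 0.19201414 0.1334884 ] [-0.36537925  0.66578193 -0.25383805  2.13190863  0.41599703  0.38980999
 -0.98902354] [-0.05042287  0.07711733  0.13515725]
```

View pics/scene11.png

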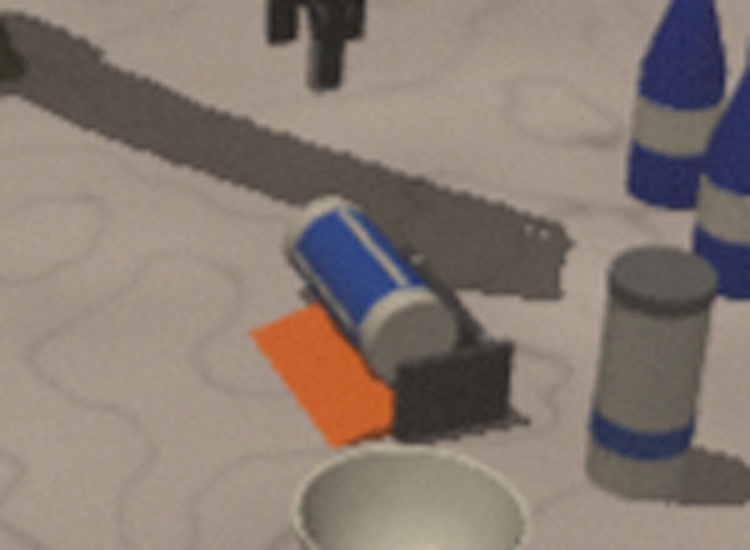

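View pics/top11.png

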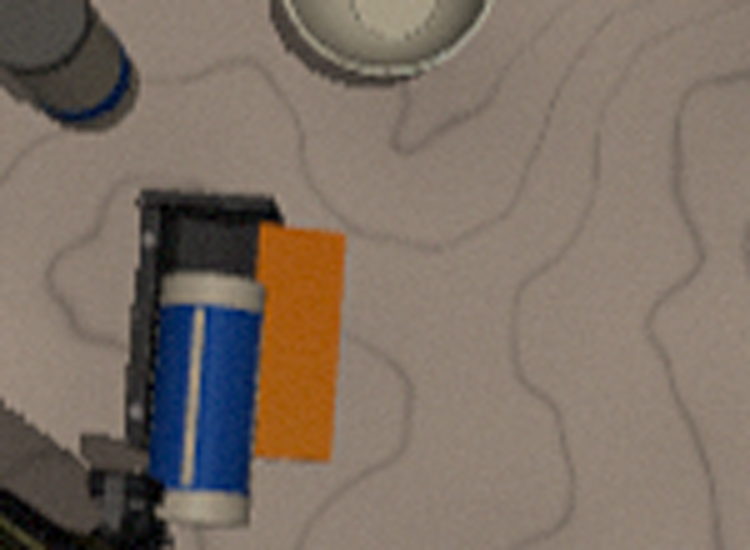

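The cartridge is seated, parallel in the groove, about 36 mm short of the stop. I'll fit its pose to check.

Run:
```python
from h import *
t=(np.array([[165,275],[212,270],[263,280],[258,400],[249,520],[205,527],[158,400]],float)+.5)/5-.5+[150,110]
s=(np.array([[287,235],[300,208],[335,197],[455,320],[440,355],[410,378],[380,375],[288,258]],float)+.5)/5-.5+[240,130]
q=cylfit({'top':t,'scene':s},[.55,.187,-.04],.037);print(q.x,q.fun.round(1))
p=q.x;c=[.5855,.1855,-.04];d=p[:2]-c[:2];print('rel',np.array([[np.cos(.04),-np.sin(.04)],[np.sin(.04),np.cos(.04)]])@d, 'end',T(p,[[-.07,0,.037]]))
```

```text
[ 0.54419043  0.18449066 -0.04879619] [-0.2 -0.5 -0.4  0.2 -0.1 -1.   0.8  0.7  0.1  0.6 -0.5  0.8  0.3  0.3
  0.2]
rel [-0.04123616 -0.00266047] end [[0.47427375 0.18790504 0.037     ]]
```

>>> {"op": "servo_tool", "data": {"series": [[[0,0,0,0],[0,-0.001,-0.02,0],[0,-0.002,-0.05,0],[0,-0.002,-0.08,0],[0,-0.002,-0.1,0],[0,-0.002,-0.105,0],[0,-0.002,-0.105,0]]], "claw": 0}}

```text
time_s: 13.75
eef_pos: [0.4236, 0.1865, 0.0278]
tool_rot: [0.707, -0.015, 0.015, -0.706]
force: [0.9, -0.3, 0.0]
opening: -0.0001
```

Run:
```python
from h import *
s=env.read_state();print(s['eef_pos'],s['force'],s['opening'])
for n,(x0,y0) in(('top',(150,130)),('scene',(240,130))):
    im=get_image(n)[:,:,::-1];c=im[y0:y0+110,x0:x0+150];cv2.imwrite(f'pics/{n}12.png',cv2.resize(c,None,fx=5,fy=5,interpolation=cv2.INTER_CUBIC))
```

```text
[0.42363955 0.18648543 0.02782792] [ 0.86129639 -0.27236336  0.03342179] -8.812430712276282e-05
```

View pics/scene12.png

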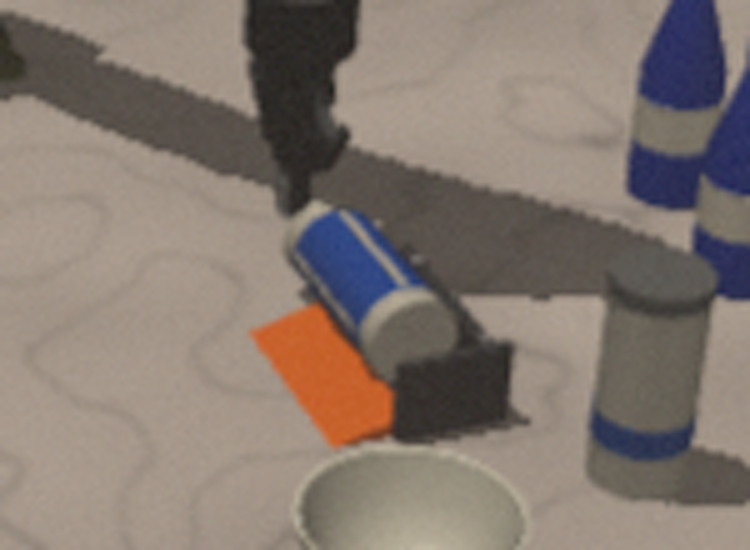

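View pics/top12.png

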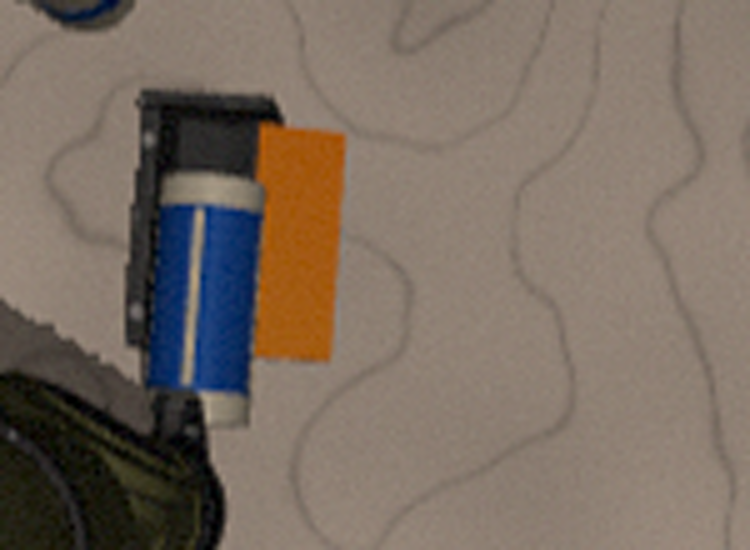

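>>> {"op": "servo_tool", "data": {"series": [[[0.003,0.002,0.003,0],[0.008,0.003,0.004,0],[0.014,0.003,0.004,0],[0.019,0.003,0.004,0],[0.024,0.002,0.004,0],[0.028,0.002,0.004,0],[0.032,0.002,0.004,0],[0.036,0.002,0.004,0],[0.04,0.001,0.004,0],[0.044,0.001,0.004,0]]]}}

```text
time_s: 14.85
eef_pos: [0.4666, 0.1886, 0.0322]
tool_rot: [0.707, -0.015, 0.013, -0.707]
force: [-3.5, 0.9, 0.4]
opening: 0.0001
```

Run:
```python
from h import *
s=env.read_state();print(s['eef_pos'],s['force'],s['opening'])
for n,(x0,y0) in(('top',(150,130)),('scene',(240,130))):
    im=get_image(n)[:,:,::-1];c=im[y0:y0+110,x0:x0+150];cv2.imwrite(f'pics/{n}13.png',cv2.resize(c,None,fx=5,fy=5,interpolation=cv2.INTER_CUBIC))
```

```text
[0.46664828 0.18857715 0.03217021] [-3.52211168  0.93698985  0.41148921] 5.681258528719062e-05
```

View pics/scene13.png

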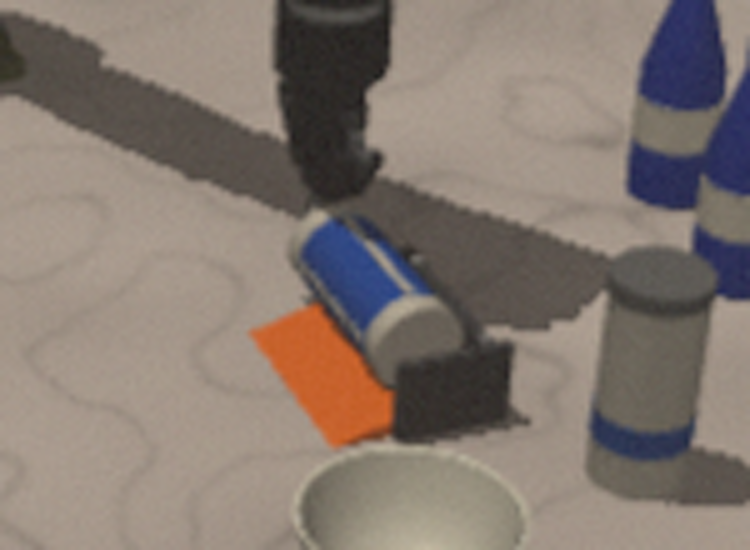

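View pics/top13.png

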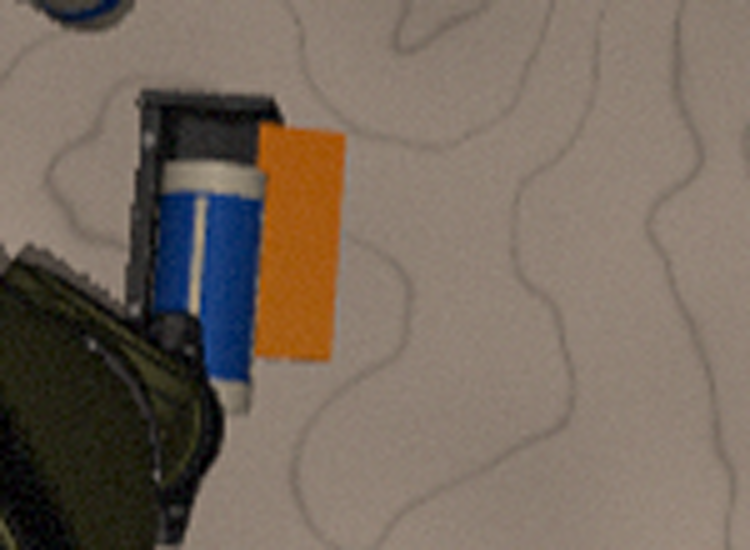

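>>> {"op": "servo_tool", "data": {"series": [[[0.003,0,0,0],[0.006,0,0,0],[0.009,0,0,0],[0.012,0,0,0],[0.015,-0.001,0,0],[0.018,-0.001,0,0],[0.021,-0.001,0,0],[0.023,-0.001,0,0],[0.025,-0.001,0,0],[0.027,-0.001,0,0]]]}}

```text
time_s: 15.95
eef_pos: [0.4945, 0.1876, 0.0323]
tool_rot: [0.707, -0.014, 0.014, -0.707]
force: [-1.9, 0.5, -0.3]
opening: -0.0003
```

Run:
```python
from h import *
s=env.read_state();print(s['eef_pos'],s['force'],s['opening'])
for n,(x0,y0) in(('top',(150,130)),('scene',(240,130))):
    im=get_image(n)[:,:,::-1];c=im[y0:y0+110,x0:x0+150];cv2.imwrite(f'pics/{n}14.png',cv2.resize(c,None,fx=5,fy=5,interpolation=cv2.INTER_CUBIC))
```

```text
[0.49447408 0.18760549 0.0323119 ] [-1.92472744  0.47014292 -0.32570155] -0.00033425565800489427
```

View pics/scene14.png

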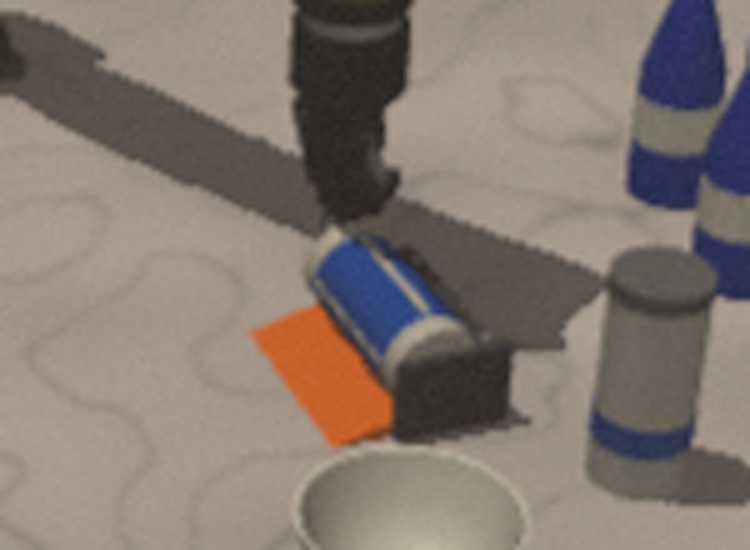

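View pics/top14.png

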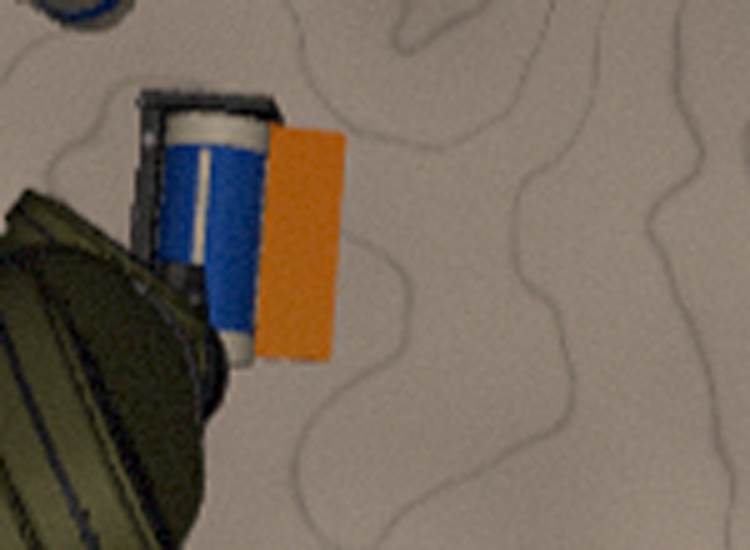

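About 5 mm remain to the stop. I'll creep forward in short calls and watch the force.

>>> {"op": "servo_tool", "data": {"series": [[[0.001,0,0,0],[0.002,0,0,0],[0.003,0,0,0],[0.004,0,0,0]]]}}

```text
time_s: 16.45
eef_pos: [0.4983, 0.1877, 0.0323]
tool_rot: [0.707, -0.014, 0.014, -0.707]
force: [-2.1, -0.8, -0.1]
opening: 0.0003
```

>>> {"op": "servo_tool", "data": {"series": [[[0.001,0,0,0],[0.002,0,0,0]]]}}

```text
time_s: 16.65
eef_pos: [0.5005, 0.1877, 0.0323]
tool_rot: [0.707, -0.014, 0.014, -0.707]
force: [-2.0, -0.6, 1.1]
opening: 0.0001
```

>>> {"op": "servo_tool", "data": {"series": [[[0.001,0,0,0],[0.002,0,0,0]]]}}

```text
time_s: 16.85
eef_pos: [0.5015, 0.1876, 0.0323]
tool_rot: [0.707, -0.015, 0.013, -0.707]
force: [-6.5, -0.4, 4.3]
opening: -0.0
```

>>> {"op": "servo_tool", "data": {"series": [[[0.001,0,0,0],[0.002,0,0,0]]]}}

```text
time_s: 17.05
eef_pos: [0.5014, 0.1876, 0.0322]
tool_rot: [0.708, -0.015, 0.012, -0.706]
force: [-10.2, 0.6, 6.4]
opening: 0.0001
```

The tool has stopped at x = 0.501 and the force is rising to 10 N, so the cartridge is against the stop. I'll back straight off along the groove and rise clear.

>>> {"op": "servo_tool", "data": {"series": [[[-0.003,0,0,0],[-0.01,0,0,0],[-0.03,0.001,0,0],[-0.055,0.002,0,0],[-0.075,0.003,0.01,0],[-0.085,0,0.05,0],[-0.085,-0.03,0.09,0],[-0.085,-0.08,0.12,0],[-0.085,-0.13,0.13,0],[-0.085,-0.17,0.13,0]]]}}

```text
time_s: 18.05
eef_pos: [0.4213, 0.0165, 0.1642]
tool_rot: [-0.707, 0.012, -0.016, 0.707]
force: [0.7, -1.7, 0.1]
opening: -0.0001
```

>>> {"op": "servo_tool", "data": {"series": [[[0,-0.05,0.01,0],[0,-0.1,0.01,0],[0,-0.15,0.01,0],[0,-0.18,0.01,0],[0,-0.18,0.01,0],[0,-0.18,0.01,0]]]}}

```text
time_s: 18.65
eef_pos: [0.4198, -0.163, 0.1724]
tool_rot: [0.707, -0.015, 0.016, -0.707]
force: [-0.2, 0.8, 0.0]
opening: -0.0
```

Run:
```python
from h import *
s=env.read_state();print(s['eef_pos'],s['force'],s['opening'])
for n,(x0,y0) in(('top',(150,130)),('scene',(240,130))):
    im=get_image(n)[:,:,::-1];cv2.imwrite(f'pics/{n}15f.png',im);c=im[y0:y0+110,x0:x0+150];cv2.imwrite(f'pics/{n}15.png',cv2.resize(c,None,fx=5,fy=5,interpolation=cv2.INTER_CUBIC))
```

```text
[ 0.41983162 -0.16301435  0.17240438] [-0.23321719  0.81789131  0.04369159] -8.607379586537587e-06
```

View pics/scene15.png

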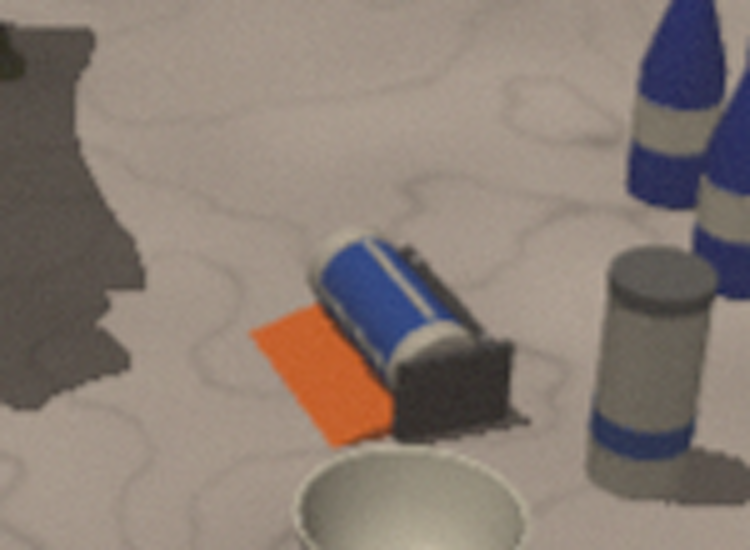

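View pics/top15.png

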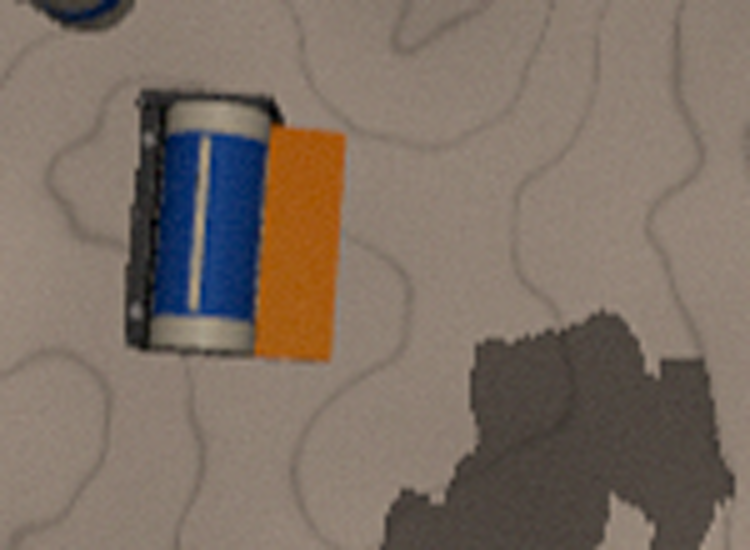

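View pics/top15f.png

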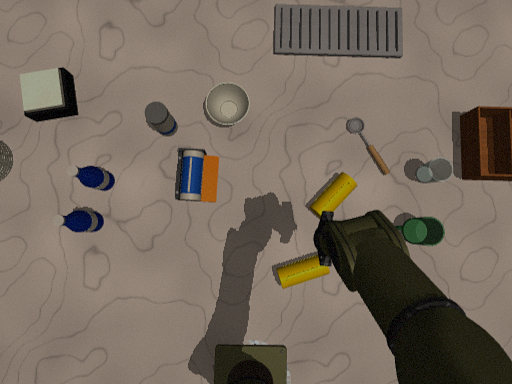

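The cartridge fills the groove: its ends are flush with the stop (crop row ~100) and with the open end of the groove (~355). The other items haven't moved. I'll do one numeric and stillness check.

Run:
```python
from h import *
a=cv2.imread('pics/top15f.png');b=get_image('top')[:,:,::-1];d=cv2.absdiff(a,b)[135:215,165:235].max();print('maxdiff region',d)
z=cv2.imread('pics/top0.png')
t=(np.array([[167,105],[215,100],[270,110],[262,240],[254,352],[200,354],[151,346],[158,230]],float)+.5)/5-.5+[150,130]
q=cylfit({'top':t},[.585,.187,-.04],.037);p=q.x;print(p,q.fun.round(1))
print('rel',np.array([[np.cos(.04),-np.sin(.04)],[np.sin(.04),np.cos(.04)]])@(p[:2]-[.5855,.1855]))
s=cv2.imread('pics/scene0.png');s2=cv2.imread('pics/scene15f.png')
for n in('bowl','spare','bottle_a','tumbler','mug','spoon'):
    print(n,[x['box'] for x in find_in('top',n)[:2]], )
```

```text
maxdiff region 24
[ 0.58597136  0.18367737 -0.02545303] [-0.1 -0.1 -0.5  0.1  0.  -0.5 -0.1 -0.1]
rel [ 0.00054387 -0.00180232]
bowl [[226.4, 104.0, 43.1, 44.8]]
spare [[159.8, 119.8, 34.3, 31.5], [226.9, 103.2, 48.0, 44.7]]
bottle_a [[90.1, 178.3, 46.4, 27.0]]
tumbler [[432.5, 170.4, 39.6, 27.6], [161.5, 120.2, 35.4, 35.9]]
mug [[418.0, 230.7, 48.0, 28.5], [160.7, 121.2, 34.0, 34.2]]
spoon [[368.0, 146.6, 45.3, 54.0]]
```

The centre is at the seat within 2 mm (x +0.5, y -1.8 mm), which is about the calibration error, and the cartridge is lying still.

```bash
python3 -c "
from bench import ticket
print(ticket.finish_job())"
```

```text
the job is handed in; nothing more can be done
None
```

The blue cartridge is in the groove against the end stop, and I've handed the job in; the clock was at about 19 s of the 48 s. I rolled it by its side with two fingertips along the counter, up the ramp and into the groove. Then I pushed it along the groove with the closed fingertips and moved the hand clear.

**Final position:** the last top-view fit puts its centre 0.5 mm along and 1.8 mm across from the seat, which is about the calibration error.

**Against the stop:** the tool stopped moving while the push force rose to about 10 N. After I backed off, the cartridge stayed put; two later pictures differed by no more than image noise.

**Other items:** in the last pictures the other items look unmoved.

**Checks that disagreed or fell short:**
- **Ramp push:** near the top of the ramp the fingertips bore too high on the cartridge and the force peaked at about 18 N sideways and 20 N upward. I eased back, lowered the fingers and pushed again, and it then rolled over the lip cleanly.
- **Angle:** the final fit reads the cartridge's angle as -0.025 rad against -0.040 for the cradle. That is roughly 1 px over its length, so I take it as measurement error.

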